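Refit the dial knob on the cup warmer and hold it in

ROBOT

A 6-joint arm with a two-finger parallel gripper is mounted at the origin on a cart in front of the work surface, level with it; the furniture and walls round the work are solid. World frame = base frame: x ahead of the robot, y to its left, z up, the work surface at z = 0. Lengths are in m, angles in rad, forces in N, time in s.
With the tool pointing down it reaches from about 0.3 to 0.775 m from the base axis. Payload 14.6 kg.
Tool frame: the origin (TCP) lies on the centre line of the jaws, within the pads' length; the fingertips stand 11 mm ahead of it and the grasp point (between the pads) lies 8 mm behind it; y points along the fingers, x is the direction in which the jaws open and shut, and the axes are right-handed (so a half turn about y gives the same grasp; the last joint's range is limited). The gripper opens to 94 mm and grips with 3 to 60 N. Pads are 16 mm wide; open, the fingers measure 119 mm over their backs; the gripper's body (75 mm by 177 mm) begins 78 mm behind the grasp point.
Start: joints at [-1.293, 0.3, 1.521, -0, 1.321, -0.067], TCP at [0.186, -0.518, 0.216] pointing down, gripper open.
Joint ranges: [-3.03, 3.03], [-0.79, 2.21], [0.23, 2.52], [-1.04, 4.18], [0, 3.07], [-2.55, 2.55]. Speed limits (rad/s): [2.22, 2.22, 2.57, 3.14, 3.14, 3.14].

INTERFACE

Orientations are given as [roll, pitch, yaw] about the fixed x, y, z axes, in that order (R = Rz(yaw) Ry(pitch) Rx(roll)).
In Python, from station import ctrl, imaging gives the robot as it stands. The module is installed in compiled form; this text tells all that it offers.
- The arm moves only by the tool apply_moves, never from a script. Its argument "deltas" is a list of rows, each an object with "dp": the shift along the tool's x, y, z in m, a list of three; "roll": the turn about the tool's y in rad; "grip": the closure, from -1 (fully open) to 1 (shut). In form: [{"dp": [tx, ty, tz], "roll": roll, "grip": grip}, ...]. A call has 1 to 10 rows; each row shifts and turns the commanded pose from where the row before left it, along the tool's axes as they then stand; what a row does not reach is not made up. A row lasts 1/8 s, in which the tool goes at most 62.5 mm and 10.7 degrees, less where a joint would pass 70% of its speed; a pose out of reach is approached as far as the arm can. A call with a gripper value outside its range is refused whole. The fingers move at their own pace and stop on an object; "newtons" is the grip in N (left out, the last holds). Time passes only in rows, so rows that do not move let the fingers close. It gives the time, the measured TCP pose, the force and the opening at its end, in the units of the state.
- ctrl.get_obs(): the state, without advancing time (a new reading comes with each control period).
- imaging.camera(name): name is "scene" or "top" or "wrist"; returns the picture (420x560x3 uint8, blue, green, red); there is no depth.
- imaging.camera_info(name): a dict with "K" (3x3 intrinsics, pixels), "world_from_camera" (4x4, takes a point from camera to world coordinates). Camera axes: x right, y down, z forward; pixel columns grow to the right and rows downward; lengths in m; the calibration is good to about 2 mm. A picture is of the moment at which its call begins: read the wrist's pose just before it. camera_info takes no time and is no camera call; for the wrist camera it gives the pose at the moment of the call.
- ctrl.hand_in(): hands the job in, once; it reports no verdict.
The state is a dict: "time_s": time; "qpos": joint angles; "joint_vel": joint speeds; "tau": joint torques, N m; "ee_pos": TCP position; "eef_rot": TCP orientation; "force": force on the tool from outside, world axes, zero at the start; "moment": the same for the moment, N m; "grip_width": finger opening in m.
Only numpy, scipy, OpenCV 4.12 (cv2) and the standard library are available. Lean on these libraries where they do the work, as an engineer would, in place of code of your own. Each camera call takes 0.05 s, during which the arm holds its last target. There are 200 camera calls.

TASK

The cup warmer on the counter has tripped and its dial knob is off. First press the red reset plunger on its deck right down to its stop and let it spring back up; then pick up the black knob, turn it so that the flat in its bore matches the flat of the brass shaft, push it fully home on the shaft, and go on pressing so that knob and shaft are held in at the bottom of their spring travel: the program finishes while still holding the knob pressed in. Leave the purple cup on the warmer, the red-lidded jar and the deli tub where they stand.

Things in the scene. Friction and masses are not known exactly. Their poses are not given: they have to be found in the camera images.
- warmer: Cup warmer, a low box fixed to the counter, 174 (x) x 254 (y) x 55 mm high, aluminium deck; front to its -x. Origin: centre of its underside. On the deck, in its axes: round black warming plate, radius 60, 4 mm thick, at x 0, y +50 mm; red plunger at x -50, y -75 mm; dial shaft at x +30, y -75 mm in a black bezel, radius 37, 3 mm thick.
- plunger_top (a point): Centre of the top of the red reset plunger: a mushroom head of radius 12 mm, its top 22 mm above the deck, on a stem in a steel collar. It is pressed straight down; moves with the plunger.
- plunger (a joint): Reset plunger: 0 = up, 0.008 m = down at its stop. Its spring pushes back with about 3.6 N at once and 6 N at the stop, and lifts it again when let go.
- shaft_tip (a point): Centre of the top of the brass dial shaft: upright, 14 mm diameter with one flat 3.5 mm from its axis (a D), 26 mm above the deck, top 3 mm tapered by about 2 mm all round. z up; the flat faces this frame's -x. Moves and turns with the shaft, which stays at its angle (stiff, 0.2 N m), within 0.5 rad of the flat facing the warmer's front.
- shaft (a joint): How far the shaft is pushed in, straight down: 0 = out, 0.004 m = stop. Its spring takes about 4.8 N to start and 7.2 N at the stop.
- knob: Black dial knob, loose, standing on the counter, bore underneath; about 70 g, 40 mm high. Origin: centre of its underside, z up. Round skirt of diameter 52 mm, 0 to 20 mm high; on it a bar grip 46 mm long (x), 14 mm wide (y), 20 to 40 mm high, to be gripped across its width. A white pointer line on the bar runs to its -x end; the bore's flat is on that side.
- knob_bore_end (a point): Centre of the closed end of the knob's bore, 16 mm above its underside. The bore is a D of 15.6 mm diameter, its flat 4.3 mm from the axis on the knob's -x side, under the pointer; same axes as the knob. Fully home, this point meets the shaft's tip and the knob's underside is 10 mm above the deck (6 mm with the shaft pressed in).
- knob_pointer (a point): Outer end of the knob's white pointer: 22 mm along the knob's -x, 40 mm above its underside.
- case_corner (a point): Top front left corner of the fixed glass display case (solid, closed in front): its front is an upright face at this x, it runs from here to -y past the robot's reach and away to +x, from the counter up to this height (478 mm). Keep arm and wrist out of it, also when swinging round from the start pose.
- purple_cup: Small purple cup, 65 x 94 x 52 mm, standing on the warming plate; not to be disturbed. Origin: centre of its underside, handle to its -y.
- small_jar: Glass jar with red lid, 65 x 69 x 86 mm, on the counter right of the warmer; not to be disturbed. Origin: centre of its underside.
- deli_tub: Clear square food tub, 101 x 101 x 51 mm, on the counter far right; not to be disturbed. Origin: centre of its underside.
Not all that is in view belongs to the job. There is more than one size of the knob; the one meant has the size given above.

How it is judged:
By the outcome, as a careful person would: the job done as asked, in the order asked, and still so for the second after the job is handed in, while the arm keeps its last pose, push and grip.
It also fails if it takes over 54 s, if anything falls off the work surface, if the arm or the gripper's body presses on something with over 40 N, if the wrist force passes 120 N, or if a joint passes its speed limit or range.

## Working session

There is one attempt and no reset: what is moved stays moved. The work goes in short steps, Python scripts to look and compute and a tool call to move; the robot and the scene stay as the last step left them, time stands still between calls to the robot, and variables do not carry over. Pictures are saved under pics/ and viewed, about 8 in all and at most 12, crops included, and the job is handed in when it is done.

Besides the shell and the picture viewer there is one more tool, called after "Request:" as a command line: name --argument value ..., lists and objects as JSON in quotes. apply_moves: Moves the arm, as the interface text tells. Its arguments: {"type":"object","properties":{"deltas":{"type":"array"},"newtons":{"type":"number"}},"required":["deltas"]}

```bash
mkdir -p pics && python3 - <<'E'
from station import ctrl, imaging
import cv2, numpy as np
np.set_printoptions(precision=4,suppress=True)
print(ctrl.get_obs())
for n in ("scene","top"):
    i=imaging.camera_info(n); print(n,i["K"],i["world_from_camera"])
    cv2.imwrite(f"pics/{n}0.png",imaging.camera(n))
E
```

```text
{'time_s': 0.0, 'qpos': array([-1.2926,  0.3005,  1.5216,  0.    ,  1.3207, -0.0666]), 'joint_vel': array([ 0.0002, -0.0019,  0.0004,  0.0001,  0.0008,  0.    ]), 'tau': array([ -0.0025, -53.18  , -35.2734,   0.0707,   0.0244,  -0.0001]), 'ee_pos': array([ 0.1858, -0.5174,  0.2159]), 'eef_rot': array([-1.5707,  0.0011, -1.226 ]), 'force': array([-0.5557,  0.5376,  0.3616]), 'moment': array([0.0154, 0.0011, 0.0098]), 'grip_width': 0.09407085392879311}
scene [[433.8453   0.     274.2651]
 [  0.     433.8453 215.2909]
 [  0.       0.       1.    ]] [[-0.5301 -0.4778  0.7005 -0.3046]
 [-0.8479  0.3052 -0.4335  0.5696]
 [-0.0067 -0.8237 -0.5669  1.0257]
 [ 0.      0.      0.      1.    ]]
top [[403.2005   0.     282.3038]
 [  0.     403.2005 210.9326]
 [  0.       0.       1.    ]] [[ 0.011  -0.993   0.1177  0.4668]
 [-0.9999 -0.0101  0.0082  0.01  ]
 [-0.007  -0.1178 -0.993   1.4904]
 [ 0.      0.      0.      1.    ]]
```

View pics/scene0.png

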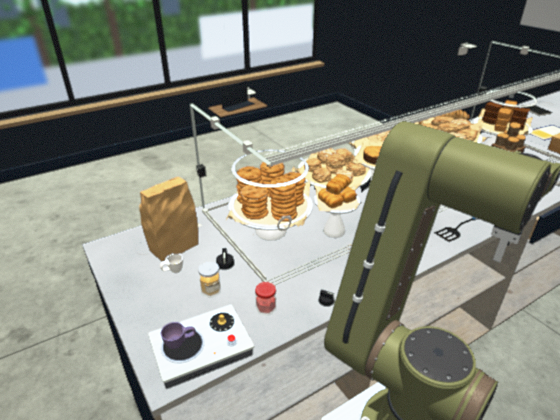

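View pics/top0.png

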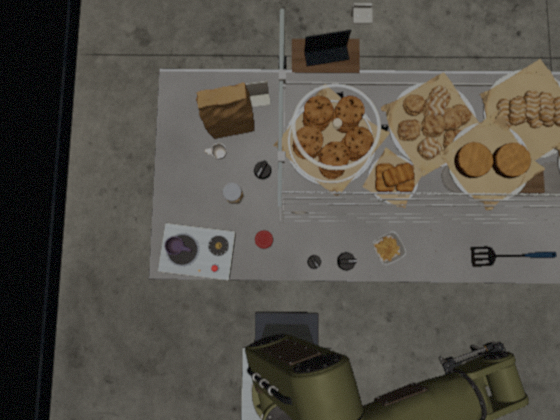

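The top view shows three possible knobs: A (262,170), B (314,262) and C (346,261). The warmer is at about (197,251), the plunger at (214,268), the shaft at (218,245), the jar at (263,239) and the tub at (388,248). Next I'll measure the knob sizes and check them in a close crop.

```bash
cat > h.py <<'E'
import cv2, numpy as np
from station import ctrl, imaging
np.set_printoptions(precision=4,suppress=True)
def ray(info,uv):
    T=np.array(info["world_from_camera"]);K=np.array(info["K"])
    return T[:3,3],T[:3,:3]@np.linalg.inv(K)@np.array([uv[0],uv[1],1.])
def onz(info,uv,z):
    o,d=ray(info,uv); return o+d*(z-o[2])/d[2]
def proj(info,p):
    T=np.array(info["world_from_camera"]);K=np.array(info["K"])
    c=K@(T[:3,:3].T@(np.array(p)-T[:3,3])); return c[:2]/c[2]
E
python3 - <<'E'
from h import *
i=imaging.camera_info("top"); im=cv2.imread("pics/top0.png")
g=im.max(2)
for n,(u,v) in dict(A=(262,170),B=(314,262),C=(346,261)).items():
    r=g[v-16:v+17,u-16:u+17]; m=(r<65).astype('u1')
    k,l,st,ce=cv2.connectedComponentsWithStats(m); j=1+np.argmax(st[1:,4])
    c=ce[j]+[u-16,v-16]; p=onz(i,c,.02)
    s=np.linalg.norm(onz(i,c+[1,0],.02)-p)
    print(n,c,p,"wh mm",st[j,2:4]*s*1e3,"area-diam",2e3*s*np.sqrt(st[j,4]/np.pi), np.median(r))
for n,uv in dict(plunger=(214,268)).items(): print(n,onz(i,uv,.077))
r=im[215:288,150:240]; hsv=cv2.cvtColor(im,cv2.COLOR_BGR2HSV)
red=(((hsv[...,0]<8)|(hsv[...,0]>172))&(hsv[...,1]>130)&(hsv[...,2]>70)).astype('u1')
k,l,st,ce=cv2.connectedComponentsWithStats(red)
for j in range(1,k):
    if st[j,4]>8: print("red",ce[j],st[j],onz(i,ce[j],.077),onz(i,ce[j],.086))
a=cv2.resize(im[215:288,150:240],None,fx=5,fy=5,interpolation=cv2.INTER_CUBIC)
b=cv2.resize(im[240:285,295:365],None,fx=5,fy=5,interpolation=cv2.INTER_CUBIC)
c=cv2.resize(im[150:190,240:285],None,fx=5,fy=5,interpolation=cv2.INTER_CUBIC)
o=np.zeros((570,800,3),'u1'); o[:365,:450]=a; o[:225,450:800]=b; o[230:430,455:680]=c
cv2.imwrite("pics/crop0.png",cv2.convertScaleAbs(o,alpha=1.7))
E
```

```text
A [262.4306 169.8935] [0.794  0.0977 0.02  ] wh mm [63.2412 66.9613] area-diam 61.69261292183503 115.0
B [313.4211 261.1805] [ 0.4592 -0.0924  0.02  ] wh mm [50.6134 50.6134] area-diam 47.045571665376436 113.0
C [345.2571 260.8816] [ 0.4616 -0.2075  0.02  ] wh mm [68.6207 68.6207] area-diam 63.78814053570823 112.0
plunger [0.4322 0.2569 0.077 ]
red [263.5636 239.089 ] [255 231  18  17 236] [0.5344 0.0862 0.077 ] [0.534  0.0857 0.086 ]
red [214.2174 267.913 ] [212 266   6   5  23] [0.4325 0.2562 0.077 ] [0.4327 0.2546 0.086 ]
```

View pics/crop0.png

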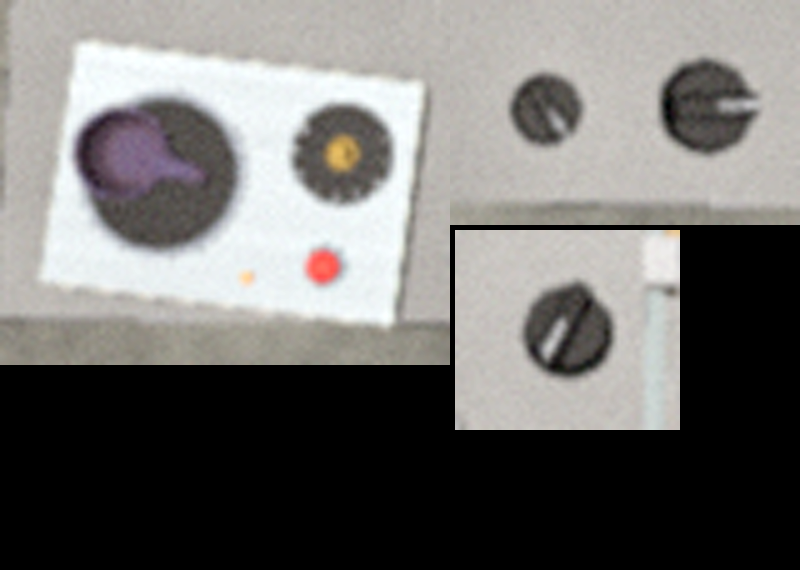

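Candidates, by skirt diameter:
- A (262,170): about 62 mm, too big.
- B (314,262): about 50 mm, which matches the knob described.
- C (346,261): about 64 mm, too big.

I choose B at about (0.459, -0.092), with its pointer towards -x,-y. The crop agrees. I'll fly near it, staying in front of the case (front face at x of about 0.565), and look with the wrist camera.

Request:
apply_moves --deltas '[{"dp": [-0.034,0,0.038],"roll": 0,"grip": -1},{"dp": [-0.034,0,0.038],"roll": 0,"grip": -1},{"dp": [-0.034,0,0.038],"roll": 0,"grip": -1},{"dp": [-0.034,0,0.038],"roll": 0,"grip": -1},{"dp": [-0.034,0,0.038],"roll": 0,"grip": -1},{"dp": [-0.034,0,0.038],"roll": 0,"grip": -1},{"dp": [-0.032,0,0.03],"roll": 0,"grip": -1},{"dp": [-0.032,0,0.03],"roll": -0.13,"grip": -1},{"dp": [-0.032,0,0.03],"roll": -0.13,"grip": -1},{"dp": [-0.032,0,0.03],"roll": -0.13,"grip": -1}]'

```text
time_s: 1.35
ee_pos: [0.385, -0.0811, 0.2163]
eef_rot: [-1.571, 0.0, -0.832]
force: [-0.5, -0.6, -0.2]
grip_width: 0.0942
```

```bash
python3 - <<'E'
from h import *
o=ctrl.get_obs(); print(o["time_s"],o["ee_pos"],o["eef_rot"],o["qpos"],o["force"])
i=imaging.camera_info("wrist"); im=imaging.camera("wrist"); cv2.imwrite("pics/w1.png",im)
print(i); np.save("w1.npy",i,allow_pickle=True)
print(proj(i,[.459,-.092,.02]), proj(i,o["ee_pos"]-[0,0,.011]))
t=imaging.camera_info("top"); print("corner",onz(t,(281,220),.478))
E
```

```text
1.35 [ 0.385  -0.0811  0.2163] [-1.571   0.0003 -0.8317] [-0.3007 -0.0581  1.9228  0.      1.2773  0.531 ] [-0.5016 -0.6476 -0.1565]
{'K': array([[311.157 ,   0.    , 276.6663],
       [  0.    , 311.157 , 210.2513],
       [  0.    ,   0.    ,   1.    ]]), 'world_from_camera': array([[ 0.6729, -0.7192, -0.1732,  0.435 ],
       [-0.7397, -0.6547, -0.1555, -0.0353],
       [-0.0016,  0.2328, -0.9725,  0.3839],
       [ 0.    ,  0.    ,  0.    ,  1.    ]])}
[327.5624 154.019 ] [277.4422 250.2689]
corner [0.5638 0.0214 0.478 ]
```

View pics/w1.png

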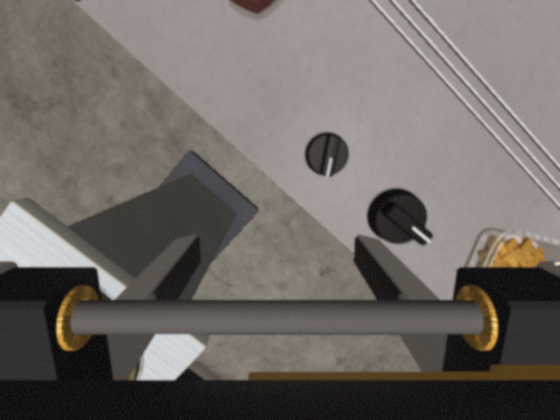

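The wrist view shows knob B at (327,154) with its white pointer running down to about (329,176). The larger knob C is at (398,216). I'll measure centre and heading.

```bash
python3 - <<'E'
from h import *
i=np.load("w1.npy",allow_pickle=True).item(); im=cv2.imread("pics/w1.png")
u,v=327,154; r=im[v-35:v+36,u-35:u+36]; off=np.array([u-35,v-35])
g=cv2.cvtColor(r,cv2.COLOR_BGR2GRAY)
cs=cv2.findContours((g<90).astype('u1'),cv2.RETR_EXTERNAL,cv2.CHAIN_APPROX_NONE)[0]; c=max(cs,key=cv2.contourArea)
h=cv2.convexHull(c); 
m=np.zeros_like(g); cv2.fillPoly(m,[h],1)
M=cv2.moments(m,True); ce=np.array([M['m10'],M['m01']])/M['m00']
s=np.linalg.norm(onz(i,off+ce+[1,0],.015)-onz(i,off+ce,.015))
print("centre",ce+off,onz(i,ce+off,.015),"diam",2e3*s*np.sqrt(M['m00']/np.pi),"mm/px",s*1e3,cv2.minEnclosingCircle(h))
# white: inside eroded hull plus a little
w=((g>120)&(cv2.dilate(m,np.ones((3,3)))>0)&(np.hypot(*(np.indices(g.shape)[::-1]-ce[:,None,None]))<24)).astype('u1')
for y in range(25,65): print(y,' '.join(f"{x:3d}" for x in g[y,24:52]))
cv2.imwrite("pics/c1.png",cv2.resize(r,None,fx=7,fy=7,interpolation=cv2.INTER_CUBIC))
E
```

```text
centre [326.0713 153.5906] [ 0.4585 -0.0911  0.015 ] diam 50.559158082228286 mm/px 1.1674637396684056 ((34.28633499145508, 34.712581634521484), 21.803146362304688)
25  64  70  64  68  67  69  63  63  49  34  25  24  45  51  64  67  67  62  57  56  52  50  39  48  54  57  62  60
26  65  68  67  66  70  67  58  62  44  31  22  33  45  61  65  67  66  62  57  51  50  41  47  46  52  60  63  60
27  69  67  66  64  67  64  65  55  45  28  28  40  50  57  67  69  63  57  56  54  52  44  44  52  57  58  61  60
28  67  67  65  67  69  65  65  56  39  32  24  37  53  63  67  64  62  59  53  51  45  38  41  54  55  61  63  57
29  69  66  65  67  64  67  65  55  37  23  24  39  54  64  64  65  59  60  55  50  52  44  47  54  56  63  62  62
30  65  69  66  67  66  66  62  51  37  26  32  48  61  65  67  66  63  58  55  52  38  41  47  54  61  62  63  59
31  68  68  67  66  69  61  55  49  31  21  32  46  60  69  66  66  58  54  54  50  43  42  48  54  56  62  62  58
32  66  68  65  65  64  67  57  45  33  25  40  48  61  65  64  62  62  55  53  47  44  44  48  56  63  60  59  60
33  67  65  66  
[... 2963 characters left out ...]
61 157 161
59 156 158 156 156 159 160 161 159 159 160 164 167 160 154 152 155 156 158 155 158 157 159 160 160 159 159 159 158
60 158 159 159 158 161 161 163 160 158 159 162 155 156 155 158 158 159 156 159 157 159 160 161 160 160 159 160 162
61 160 157 161 160 160 161 161 160 159 160 162 156 155 159 158 158 157 156 161 162 158 160 161 160 158 161 159 159
62 160 159 161 161 162 161 162 160 160 160 158 158 161 157 157 161 156 160 161 161 161 160 161 158 160 161 159 162
63 158 159 159 162 160 162 159 161 162 161 159 160 160 158 157 160 156 160 158 159 161 157 161 161 157 160 163 160
64 162 160 161 159 160 158 161 161 160 156 161 157 158 162 159 162 160 157 161 160 161 159 161 159 160 160 164 161
```

View pics/c1.png

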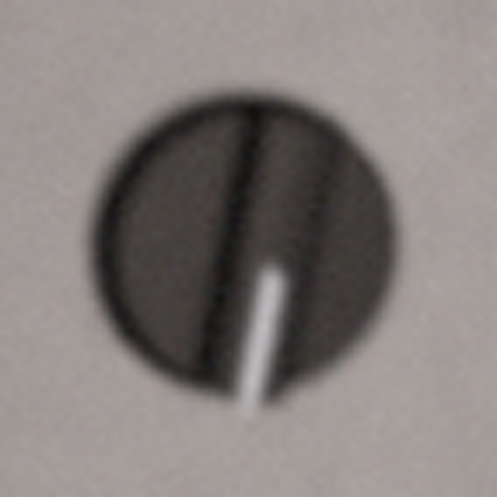

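The crop confirms B: the bar runs down and slightly left, and the white line goes from crop px (38.2,40) to (35.4,54). I have used 5 views so far.

```bash
python3 - <<'E'
from h import *
i=np.load("w1.npy",allow_pickle=True).item()
off=np.array([292,119])
a=onz(i,off+[38.2,40],.04); b=onz(i,off+[35.4,54],.04); d=(b-a)/np.linalg.norm(b-a)
e=onz(i,off+[35,58],.04)
yaw=np.arctan2(-d[1],-d[0]); print(a,b,"tip",e,"dir",d,"knob yaw",yaw,np.degrees(yaw))
print("centre from tip",e-d*.022, "offset of skirt centre from line", np.cross(np.r_[(.4585,-.0911)]-a[:2],d[:2]))
print("grasp tool yaw", yaw-np.pi/2, yaw+np.pi/2)
t=imaging.camera_info("top")
# warmer corners from top image (px=150+c/5, 215+r/5), deck z=.055
for c in [(80,42),(425,83),(395,325),(40,282)]: print(onz(t,(150+c[0]/5,215+c[1]/5),.055))
print("shaft",onz(t,(150+343/5,215+153/5),.081),"plunger",onz(t,(150+323/5,215+266/5),.077))
E
```

```text
[ 0.4558 -0.0948  0.04  ] [ 0.4428 -0.1032  0.04  ] tip [ 0.4393 -0.106   0.04  ] dir [-0.8379 -0.5459  0.    ] knob yaw 0.5774284463004815 33.08421294381409
centre from tip [ 0.4578 -0.094   0.04  ] offset of skirt centre from line 0.001601559951916134
grasp tool yaw -0.993367880494415 2.148224773095378
[0.5878 0.4376 0.055 ]
[0.561  0.1897 0.055 ]
[0.3905 0.2066 0.055 ]
[0.4176 0.4583 0.055 ]
shaft [0.5098 0.2425 0.081 ] plunger [0.4315 0.2548 0.077 ]<stdin>:7: DeprecationWarning: Arrays of 2-dimensional vectors are deprecated. Use arrays of 3-dimensional vectors instead. (deprecated in NumPy 2.0)
```

Request:
apply_moves --deltas '[{"dp": [-0.026,0,0.031],"roll": 0,"grip": -1},{"dp": [-0.026,0,0.031],"roll": 0,"grip": -1},{"dp": [-0.026,0,0.031],"roll": 0,"grip": -1},{"dp": [-0.026,0,0.031],"roll": 0,"grip": -1},{"dp": [-0.026,0,0.031],"roll": 0,"grip": -1},{"dp": [-0.026,0,0.031],"roll": 0,"grip": -1},{"dp": [-0.026,0,0.031],"roll": 0,"grip": -1},{"dp": [0,0,0],"roll": 0,"grip": -1}]'

```text
time_s: 2.4
ee_pos: [0.4236, 0.1997, 0.2159]
eef_rot: [-1.572, 0.001, -0.833]
force: [-0.2, -0.7, -0.2]
grip_width: 0.0941
```

```bash
python3 - <<'E'
from h import *
o=ctrl.get_obs(); print(o["time_s"],o["ee_pos"],o["eef_rot"],o["qpos"],o["force"])
i=imaging.camera_info("wrist"); im=imaging.camera("wrist"); cv2.imwrite("pics/w2.png",im)
np.save("w2.npy",i,allow_pickle=True)
print(i["world_from_camera"],proj(i,[.51,.244,.081]),proj(i,[.432,.255,.077]))
E
```

```text
2.4 [0.4236 0.1997 0.2159] [-1.5716  0.0005 -0.8334] [0.3621 0.118  1.7422 0.0002 1.2824 1.1955] [-0.2169 -0.7066 -0.162 ]
[[ 0.6717 -0.7201 -0.1741  0.4739]
 [-0.7409 -0.6534 -0.1555  0.2454]
 [-0.0018  0.2335 -0.9724  0.3835]
 [ 0.      0.      0.      1.    ]] [304.5963 106.8506] [241.1475 161.4287]
```

View pics/w2.png

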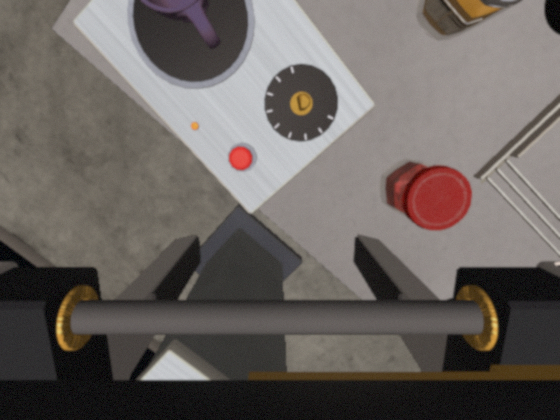

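The wrist view shows the plunger at (240,158), the brass D shaft at (301,103), the jar at (433,197) and the cup at top left. I'll zoom in on the shaft for the flat.

```bash
python3 - <<'E'
from h import *
i=np.load("w2.npy",allow_pickle=True).item(); im=cv2.imread("pics/w2.png")
hsv=cv2.cvtColor(im,cv2.COLOR_BGR2HSV)
red=(((hsv[...,0]<6)|(hsv[...,0]>174))&(hsv[...,1]>150)).astype('u1')
red[:,:220]=0;red[:,260:]=0
M=cv2.moments(red,True); c=np.array([M['m10'],M['m01']])/M['m00']; print("plunger",c,onz(i,c,.076),M['m00'])
br=((hsv[...,0]>10)&(hsv[...,0]<30)&(hsv[...,1]>90)&(hsv[...,2]>60)).astype('u1'); br[:,:280]=0;br[:,325:]=0;br[:85]=0;br[125:]=0
M=cv2.moments(br,True); c=np.array([M['m10'],M['m01']])/M['m00']; print("brass",c,onz(i,c,.081),M['m00'])
m=np.zeros_like(br); # bezel
bz=(hsv[...,2]<110).astype('u1'); bz[:,:255]=0;bz[:,345:]=0;bz[:55]=0;bz[150:]=0
cs=cv2.findContours(bz,cv2.RETR_EXTERNAL,cv2.CHAIN_APPROX_NONE)[0]; k=max(cs,key=cv2.contourArea)
e=cv2.fitEllipse(k); print("bezel",e,onz(i,e[0],.058))
cv2.imwrite("pics/c2.png",cv2.resize(im[80:126,278:326],None,fx=12,fy=12,interpolation=cv2.INTER_CUBIC))
E
```

```text
plunger [240.1724 157.7241] [0.4339 0.2581 0.076 ] 377.0
brass [300.8476 102.9708] [0.5102 0.2489 0.081 ] 479.0
bezel ((301.4716491699219, 101.67301940917969), (68.60069274902344, 73.13922882080078), 21.53476905822754) [0.5142 0.2496 0.058 ]
```

View pics/c2.png

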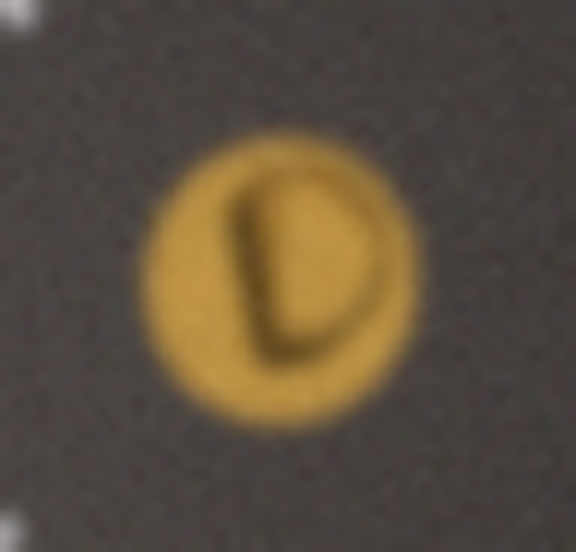

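The crop shows the shaft's flat on the image's left, tilted about 10° (zoom px (240,190) to (268,355)), so the shaft yaw is roughly -0.6. The shaft is at about (0.513, 0.249) and the plunger at about (0.433, 0.257). The sixth joint's range means I must grasp the knob with tool yaw of about 2.15, so I'll start turning that way while going over the plunger.

Request:
apply_moves --deltas '[{"dp": [-0.036,0,0.045],"roll": 0,"grip": 1},{"dp": [0,0,0],"roll": -0.18,"grip": 1},{"dp": [0,0.03,0],"roll": -0.18,"grip": 1},{"dp": [0,0.03,0],"roll": -0.18,"grip": 1},{"dp": [0,0.03,0],"roll": -0.18,"grip": 1},{"dp": [0,0.02,0],"roll": -0.18,"grip": 1},{"dp": [0,0,0],"roll": -0.18,"grip": 1},{"dp": [0,0,0],"roll": -0.18,"grip": 1}]' --newtons 20

```text
time_s: 3.45
ee_pos: [0.4332, 0.2537, 0.1062]
eef_rot: [-1.571, 0.001, 0.429]
force: [0.1, 0.5, -0.0]
grip_width: 0.0173
```

Request:
apply_moves --deltas '[{"dp": [0.001,0,0.003],"roll": 0,"grip": 1},{"dp": [0,0.012,0],"roll": 0,"grip": 1},{"dp": [0,0,0],"roll": 0,"grip": 1}]'

```text
time_s: 3.82
ee_pos: [0.4323, 0.2576, 0.0933]
eef_rot: [-1.571, 0.002, 0.421]
force: [-0.1, -0.3, 0.5]
grip_width: 0.0008
```

Request:
apply_moves --deltas '[{"dp": [0,0.006,0],"roll": 0,"grip": 1},{"dp": [0,0.004,0],"roll": 0,"grip": 1},{"dp": [0,0.002,0],"roll": 0,"grip": 1},{"dp": [0,0,0],"roll": 0,"grip": 1}]'

```text
time_s: 4.32
ee_pos: [0.4329, 0.2581, 0.0826]
eef_rot: [-1.571, -0.0, 0.424]
force: [-0.3, -0.7, 5.2]
grip_width: 0.0005
```

Request:
apply_moves --deltas '[{"dp": [0,0.002,0],"roll": 0,"grip": 1},{"dp": [0,0.002,0],"roll": 0,"grip": 1},{"dp": [0,0.001,0],"roll": 0,"grip": 1},{"dp": [0,0,0],"roll": 0,"grip": 1}]'

```text
time_s: 4.82
ee_pos: [0.4332, 0.2582, 0.0799]
eef_rot: [-1.571, -0.002, 0.424]
force: [-11.0, -6.8, 33.8]
grip_width: 0.0007
```

The force rose from about 5 N to 34 N at z = 0.080, the expected height, so the plunger is at its stop. I'll lift off and head back to the knob.

Request:
apply_moves --deltas '[{"dp": [0,-0.01,0],"roll": 0,"grip": 1},{"dp": [0,-0.04,0],"roll": 0,"grip": 1},{"dp": [0,-0.04,0],"roll": 0,"grip": 1},{"dp": [0,-0.04,0],"roll": 0,"grip": -1},{"dp": [-0.019,0,-0.036],"roll": 0,"grip": -1},{"dp": [-0.019,0,-0.036],"roll": 0,"grip": -1},{"dp": [-0.019,0,-0.036],"roll": 0,"grip": -1},{"dp": [-0.019,0,-0.036],"roll": 0,"grip": -1},{"dp": [-0.019,0,-0.036],"roll": 0,"grip": -1}]'

```text
time_s: 5.95
ee_pos: [0.4199, 0.0537, 0.2073]
eef_rot: [-1.571, 0.0, 0.424]
force: [1.3, -0.3, 0.1]
grip_width: 0.0572
```

```bash
python3 - <<'E'
from h import *
i=imaging.camera_info("top"); im=imaging.camera("top"); cv2.imwrite("pics/t2.png",im)
hsv=cv2.cvtColor(im,cv2.COLOR_BGR2HSV)
red=(((hsv[...,0]<8)|(hsv[...,0]>172))&(hsv[...,1]>130)&(hsv[...,2]>70)).astype('u1')
k,l,st,ce=cv2.connectedComponentsWithStats(red)
for j in range(1,k):
    if st[j,4]>8: print("red",ce[j],st[j])
E
```

```text
red [263.269  237.8782] [255 231  18  15 197]
red [214.0909 267.9091] [212 266   5   5  22]
```

Request:
apply_moves --deltas '[{"dp": [-0.0095,0,-0.036],"roll": 0,"grip": -1},{"dp": [-0.0095,0,-0.036],"roll": 0,"grip": -1},{"dp": [-0.0095,0,-0.036],"roll": 0,"grip": -1},{"dp": [-0.0095,0,-0.036],"roll": 0,"grip": -1},{"dp": [0,0,0],"roll": -0.17,"grip": -1},{"dp": [0,0,0],"roll": -0.17,"grip": -1},{"dp": [0,0,0],"roll": -0.17,"grip": -1},{"dp": [0,0,0],"roll": -0.17,"grip": -1},{"dp": [0,0,0],"roll": -0.17,"grip": -1},{"dp": [0,0,0],"roll": -0.17,"grip": -1}]'

```text
time_s: 7.25
ee_pos: [0.4447, -0.0918, 0.2072]
eef_rot: [-1.57, -0.0, 1.45]
force: [-0.2, 0.7, 0.0]
grip_width: 0.0939
```

Request:
apply_moves --deltas '[{"dp": [0,0,0],"roll": -0.175,"grip": -1},{"dp": [0,0,0],"roll": -0.175,"grip": -1},{"dp": [0,0,0],"roll": -0.175,"grip": -1},{"dp": [0,0,0],"roll": -0.175,"grip": -1},{"dp": [0,0,0],"roll": 0,"grip": -1}]'

```text
time_s: 7.88
ee_pos: [0.4448, -0.0918, 0.2073]
eef_rot: [-1.571, -0.0, 2.143]
force: [-0.4, -1.2, -0.2]
grip_width: 0.0943
```

```bash
python3 - <<'E'
from h import *
o=ctrl.get_obs(); print(o["time_s"],o["ee_pos"],o["eef_rot"],o["qpos"],o["force"])
i=imaging.camera_info("wrist"); im=imaging.camera("wrist"); cv2.imwrite("pics/w3.png",im)
np.save("w3.npy",i,allow_pickle=True)
print(i["world_from_camera"],proj(i,[.458,-.093,.015]),proj(i,[.4393,-.106,.04]))
E
```

```text
7.875 [ 0.4448 -0.0918  0.2073] [-1.5706 -0.0004  2.1429] [-0.2844  0.0935  1.7901  0.0001  1.2584 -2.4273] [-0.4316 -1.2221 -0.2278]
[[-0.5406  0.8183  0.1953  0.3886]
 [ 0.8413  0.5253  0.1275 -0.1278]
 [ 0.0017  0.2332 -0.9724  0.3749]
 [ 0.      0.      0.      1.    ]] [269.1618 202.7594] [267.7835 187.1119]
```

View pics/w3.png

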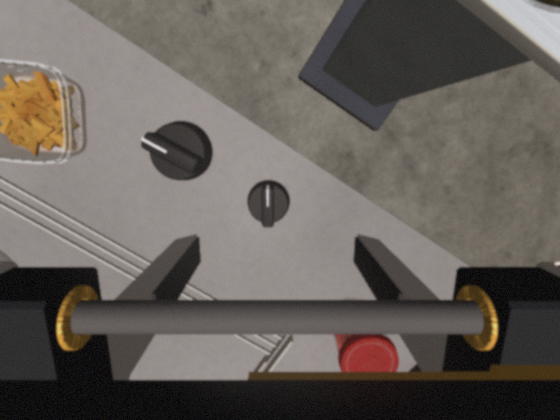

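The knob is at (268,202) with its bar upright in the image, so the gripper orientation already matches. I'll measure from this opposite side as well.

```bash
python3 - <<'E'
from h import *
i=np.load("w3.npy",allow_pickle=True).item(); im=cv2.imread("pics/w3.png")
u,v=268,202; R=30; off=np.array([u-R,v-R]); g=cv2.cvtColor(im[v-R:v+R+1,u-R:u+R+1],cv2.COLOR_BGR2GRAY)
h=cv2.convexHull(max(cv2.findContours((g<95).astype('u1'),cv2.RETR_EXTERNAL,cv2.CHAIN_APPROX_NONE)[0],key=cv2.contourArea))
m=np.zeros_like(g); cv2.fillPoly(m,[h],1); M=cv2.moments(m,True); ce=np.array([M['m10'],M['m01']])/M['m00']
print("centre",ce+off,onz(i,ce+off,.015),M['m00'],cv2.boundingRect(h)+np.r_[off,0,0])
pts=[]
for y in range(18,30):
    r=np.clip(g[y,15:45].astype(float)-90,0,None)
    if r.max()>30: pts.append([15+(r*np.arange(30)).sum()/r.sum(),y])
pts=np.array(pts); print(pts.T+off[:,None])
P=np.array([onz(i,p+off,.04)[:2] for p in pts]); f=np.polyfit(P[:,0],P[:,1],1); print("knob yaw",np.arctan(f[0]),P[[0,-1]])
E
```

```text
centre [268.1978 201.8445] [ 0.4577 -0.0946  0.015 ] 1486.0 [248 180  42  47]
[[267.1914 267.1716 267.1873 267.2184 267.1822 267.1603 267.2015 267.2176
  267.2308 267.318  267.3043 267.3463]
 [190.     191.     192.     193.     194.     195.     196.     197.
  198.     199.     200.     201.    ]]
knob yaw 0.5778591951604973 [[ 0.4423 -0.1048]
 [ 0.4526 -0.0982]]
```

Request:
apply_moves --deltas '[{"dp": [-0.009,0,-0.01],"roll": 0,"grip": 0},{"dp": [0,0.035,0],"roll": -0.006,"grip": 0},{"dp": [0,0.035,0],"roll": 0,"grip": 0},{"dp": [0,0.035,0],"roll": 0,"grip": 0},{"dp": [0,0.035,0],"roll": 0,"grip": 0},{"dp": [0,0.015,0],"roll": 0,"grip": 0},{"dp": [0,0,0],"roll": 0,"grip": 0}]'

```text
time_s: 8.8
ee_pos: [0.4583, -0.0941, 0.0521]
eef_rot: [-1.57, -0.001, 2.149]
force: [-0.2, -0.0, 0.7]
grip_width: 0.0472
```

Request:
apply_moves --deltas '[{"dp": [0,0.01,0],"roll": 0,"grip": 0},{"dp": [0,0.007,0],"roll": 0,"grip": 0},{"dp": [0,0,0],"roll": 0,"grip": 1},{"dp": [0,0,0],"roll": 0,"grip": 1},{"dp": [0,0,0],"roll": 0,"grip": 1},{"dp": [0,0,0],"roll": 0,"grip": 1},{"dp": [0,0,0],"roll": 0,"grip": 1},{"dp": [0,0,0],"roll": 0,"grip": 1}]' --newtons 35

```text
time_s: 9.8
ee_pos: [0.4583, -0.0941, 0.0357]
eef_rot: [-1.571, 0.0, 2.15]
force: [-0.1, 0.2, 4.7]
grip_width: 0.0134
```

The grip closed at 13.4 mm on the 14 mm bar. Now lift and carry it to the warmer.

Request:
apply_moves --deltas '[{"dp": [0,-0.02,0],"roll": 0,"grip": 1},{"dp": [0,-0.05,0],"roll": 0,"grip": 1},{"dp": [0,-0.05,0],"roll": 0,"grip": 1},{"dp": [0,-0.05,0],"roll": 0,"grip": 1},{"dp": [0.037,0,-0.017],"roll": 0,"grip": 1},{"dp": [0.037,0,-0.017],"roll": 0,"grip": 1},{"dp": [0.037,0,-0.017],"roll": 0,"grip": 1},{"dp": [0.037,0,-0.017],"roll": 0,"grip": 1},{"dp": [0.037,0,-0.017],"roll": 0,"grip": 1}]'

```text
time_s: 10.92
ee_pos: [0.4276, 0.1085, 0.2053]
eef_rot: [-1.571, -0.0, 2.15]
force: [-0.8, 0.6, -0.7]
grip_width: 0.0139
```

Request:
apply_moves --deltas '[{"dp": [0,0,0],"roll": 0.171,"grip": 1},{"dp": [0,0,0],"roll": 0.171,"grip": 1},{"dp": [0,0,0],"roll": 0.171,"grip": 1},{"dp": [0,0,0],"roll": 0.171,"grip": 1},{"dp": [0,0,0],"roll": 0.171,"grip": 1},{"dp": [0,0,0],"roll": 0.171,"grip": 1},{"dp": [0,0,0],"roll": 0.171,"grip": 1},{"dp": [0,0,0],"roll": 0,"grip": 1}]'

```text
time_s: 11.92
ee_pos: [0.4279, 0.1072, 0.2053]
eef_rot: [-1.571, 0.0, 0.954]
force: [-0.6, -0.5, -0.8]
grip_width: 0.0136
```

Request:
apply_moves --deltas '[{"dp": [0.0375,0,-0.006],"roll": 0,"grip": 1},{"dp": [0.0375,0,-0.006],"roll": 0,"grip": 1},{"dp": [0.0375,0,-0.006],"roll": 0,"grip": 1},{"dp": [0.0375,0,-0.006],"roll": 0,"grip": 1},{"dp": [0,0,0],"roll": 0,"grip": 1}]'

```text
time_s: 12.55
ee_pos: [0.5351, 0.2168, 0.2044]
eef_rot: [-1.57, 0.001, 0.959]
force: [-1.1, -0.3, -0.6]
grip_width: 0.0137
```

```bash
python3 - <<'E'
from h import *
o=ctrl.get_obs(); print(o["time_s"],o["ee_pos"],o["eef_rot"],o["qpos"],o["force"])
i=imaging.camera_info("wrist"); im=imaging.camera("wrist"); cv2.imwrite("pics/w4.png",im)
np.save("w4.npy",i,allow_pickle=True)
print(i["world_from_camera"]); q=proj(i,[.513,.2485,.081]); print(q)
u,v=np.round(q).astype(int)
z=cv2.resize(im[v-25:v+26,u-25:u+26],(450,450),interpolation=cv2.INTER_CUBIC)
o=np.zeros((450,800,3),'u1'); o[:,:450]=z; o[:262,450:]=cv2.resize(im,(350,262)); k=proj(i,[.535,.215,.18]).astype(int); print("k",k)
cv2.imwrite("pics/c4.png",o)
E
```

```text
12.55 [0.5351 0.2168 0.2044] [-1.57    0.001   0.9585] [ 0.3214  0.371   1.455   0.0001  1.3169 -0.6371] [-1.139  -0.3366 -0.6227]
[[ 0.5755  0.7956  0.189   0.4805]
 [ 0.8178 -0.5599 -0.1332  0.256 ]
 [-0.0001  0.2312 -0.9729  0.372 ]
 [ 0.      0.      0.      1.    ]]
[290.2002 170.2816]
k [273 243]
```

View pics/c4.png

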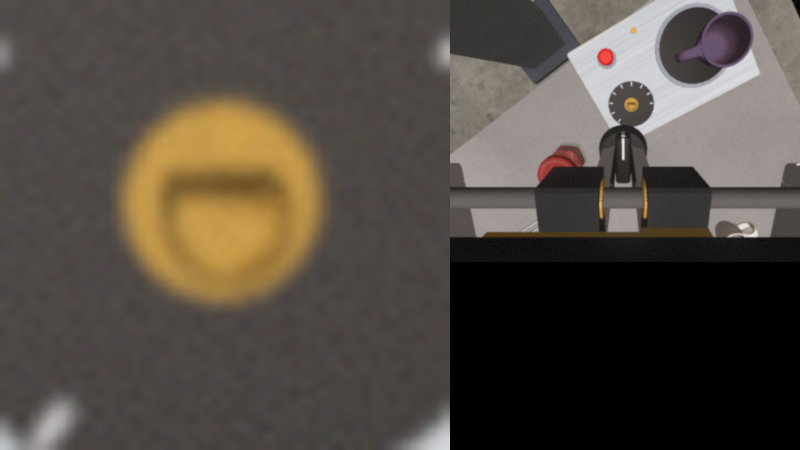

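The flat now lies level in the image, facing image-up, and the held knob's pointer also runs straight up, so they are nearly aligned. The inset shows the plunger up again and the jar undisturbed. Next, numeric tilt and tip position.

```bash
python3 - <<'E'
from h import *
i=np.load("w4.npy",allow_pickle=True).item(); im=cv2.imread("pics/w4.png")
u0,v0=265,145; b=im[v0:v0+51,u0:u0+51].astype(float); g=b[...,2]
pts=[]
for x in range(20,32):
    c=g[16:26,x]; w=np.clip(170-c,0,None); pts.append([x,16+(w*np.arange(10)).sum()/w.sum()])
pts=np.array(pts); print(pts.T)
A=onz(i,pts[2]+[u0,v0],.079); f=np.polyfit(*pts.T,1); print("slope",f)
a=onz(i,[u0+20,v0+np.polyval(f,20)],.079); c=onz(i,[u0+31,v0+np.polyval(f,31)],.079); t=c-a
print("flat tangent yaw",np.arctan2(t[1],t[0]))
hsv=cv2.cvtColor(im,cv2.COLOR_BGR2HSV); br=((hsv[...,0]>10)&(hsv[...,0]<30)&(hsv[...,1]>90)&(hsv[...,2]>60)).astype('u1'); m=np.zeros_like(br); m[v0:v0+51,u0:u0+51]=br[v0:v0+51,u0:u0+51]
M=cv2.moments(m,True); q=np.array([M['m10'],M['m01']])/M['m00']; print("disc",q,M['m00'],onz(i,q,.058),onz(i,q,.06))
# D outline in zoom px: x 165..292, flat y~178, arc bottom ~285
for n,(x,y) in dict(mid=(227,230),L=(163,210),R=(291,210),top=(227,180),bot=(227,284)).items(): print(n,onz(i,[u0+x/8.82-.5,v0+y/8.82-.5],.080))
# knob pointer in hand
for y in range(200,250,4):
    r=cv2.cvtColor(im[y:y+1,255:295],cv2.COLOR_BGR2GRAY)[0].astype(float); w=np.clip(r-110,0,None)
    print(y,r.max(),255+(w*np.arange(40)).sum()/max(w.sum(),1))
E
```

```text
[[20.     21.     22.     23.     24.     25.     26.     27.     28.
  29.     30.     31.    ]
 [20.6    20.4495 20.3964 20.3793 20.3664 20.383  20.4214 20.4762 20.4966
  20.4653 20.5512 21.2935]]
slope [ 0.0349 19.6335]
flat tangent yaw 0.9229195577408957
disc [289.6298 167.3138] 443.0 [0.5128 0.2491 0.058 ] [0.5126 0.2492 0.06  ]
mid [0.5134 0.2483 0.08  ]
L [0.5077 0.244  0.08  ]
R [0.5155 0.2551 0.08  ]
top [0.509  0.2513 0.08  ]
bot [0.5181 0.2451 0.08  ]
200 207.0 261.88872403560833
204 185.0 256.41698841698843
208 50.0 255.0
212 94.0 255.0
216 141.0 276.4646464646465
220 116.0 276.6
224 227.0 276.4956331877729
228 226.0 276.4913043478261
232 223.0 276.692118226601
236 221.0 276.71144278606965
240 223.0 276.72319201995015
244 222.0 276.6974358974359
248 221.0 276.69642857142856
```

Position and angle agree from two views. The axis is at about (0.5127, 0.249), the flat tangent at about 0.94 rad against tool yaw 0.958, and the knob is centred in the hand within about 0.5 mm. I'll go above the shaft.

Request:
apply_moves --deltas '[{"dp": [0.007,0,0.018],"roll": 0.015,"grip": 1},{"dp": [0.0065,0,0.0185],"roll": 0,"grip": 1},{"dp": [0,0.03,0],"roll": 0,"grip": 1},{"dp": [0,0.03,0],"roll": 0,"grip": 1},{"dp": [0,0.02,0],"roll": 0,"grip": 1},{"dp": [0,0,0],"roll": 0,"grip": 1},{"dp": [0,0,0],"roll": 0,"grip": 1}]'

```text
time_s: 13.48
ee_pos: [0.513, 0.2481, 0.1266]
eef_rot: [-1.572, -0.001, 0.939]
force: [-0.3, 0.1, -0.7]
grip_width: 0.0136
```

Request:
apply_moves --deltas '[{"dp": [0.0005,0.005,0.0005],"roll": 0,"grip": 1},{"dp": [0,0.004,0],"roll": 0,"grip": 1},{"dp": [0,0.003,0],"roll": 0,"grip": 1},{"dp": [0,0.002,0],"roll": 0,"grip": 1},{"dp": [0,0,0],"roll": 0,"grip": 1}]'

```text
time_s: 14.1
ee_pos: [0.5127, 0.2486, 0.1113]
eef_rot: [-1.571, 0.0, 0.938]
force: [-0.2, -0.5, -0.4]
grip_width: 0.0137
```

At 5 mm past the tip height with no force, the shaft is entering the bore. I'll continue down.

Request:
apply_moves --deltas '[{"dp": [0,0.004,0],"roll": 0,"grip": 1},{"dp": [0,0.003,0],"roll": 0,"grip": 1},{"dp": [0,0.002,0],"roll": 0,"grip": 1},{"dp": [0,0,0],"roll": 0,"grip": 1}]'

```text
time_s: 14.6
ee_pos: [0.5126, 0.2486, 0.1023]
eef_rot: [-1.571, 0.0, 0.938]
force: [-0.9, -0.4, -1.0]
grip_width: 0.0134
```

Request:
apply_moves --deltas '[{"dp": [0,0.002,0],"roll": 0,"grip": 1},{"dp": [0,0.002,0],"roll": 0,"grip": 1},{"dp": [0,0.001,0],"roll": 0,"grip": 1},{"dp": [0,0,0],"roll": 0,"grip": 1}]'

```text
time_s: 15.1
ee_pos: [0.5129, 0.2487, 0.0978]
eef_rot: [-1.571, -0.001, 0.938]
force: [-0.7, -0.1, 5.1]
grip_width: 0.0139
```

Request:
apply_moves --deltas '[{"dp": [0,0.0015,0],"roll": 0,"grip": 1},{"dp": [0,0.001,0],"roll": 0,"grip": 1},{"dp": [0,0,0],"roll": 0,"grip": 1}]'

```text
time_s: 15.48
ee_pos: [0.5131, 0.2488, 0.0964]
eef_rot: [-1.572, -0.001, 0.938]
force: [-4.5, -2.3, 15.4]
grip_width: 0.0134
```

At z = 0.0964 (0.0967 predicted for the stop), the force is 15 N, well above the 7.2 N spring, so it is at its stop. One check picture before handing in.

```bash
python3 - <<'E'
from h import *
im=imaging.camera("wrist"); s=imaging.camera("scene"); t=imaging.camera("top"); o=ctrl.get_obs(); print(o["time_s"],o["ee_pos"],o["force"],o["moment"],o["grip_width"])
c=np.zeros((420,800,3),'u1'); c[:300,:400]=cv2.resize(im,(400,300)); c[:300,400:]=cv2.resize(s[270:390,130:290],(400,300),interpolation=cv2.INTER_CUBIC)
c[300:,:]=0; cv2.imwrite("pics/fin.png",c)
hsv=cv2.cvtColor(t,cv2.COLOR_BGR2HSV); red=(((hsv[...,0]<8)|(hsv[...,0]>172))&(hsv[...,1]>130)&(hsv[...,2]>70)).astype('u1')
k,l,st,ce=cv2.connectedComponentsWithStats(red); print([(ce[j],st[j,4]) for j in range(1,k) if st[j,4]>8])
E
```

```text
15.625 [0.5131 0.2488 0.0964] [-4.578  -0.9128 15.4138] [-0.4493  0.7922  0.0061] 0.013438165774164316
[(array([263.4957, 239.0517]), np.int32(232))]
```

View pics/fin.png

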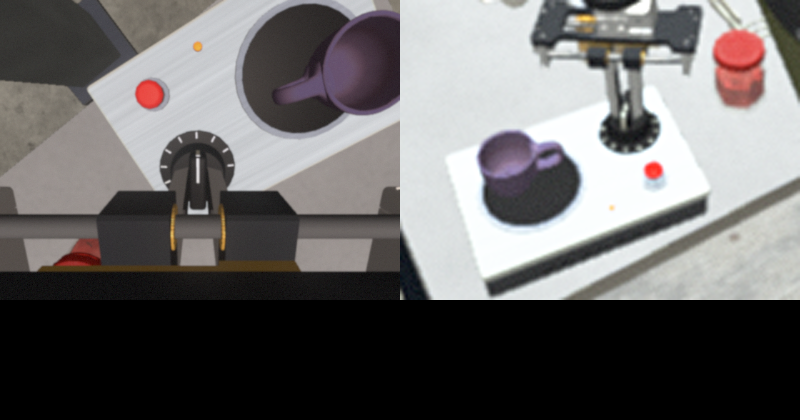

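The knob sits low and upright in the bezel, and the plunger is up. The cup and the jar are where they were (jar pixel unchanged at (263.5, 239.1)). I'm handing in.

```bash
python3 -c "
from station import ctrl
print(ctrl.hand_in()); o=ctrl.get_obs(); print(o['time_s'],o['ee_pos'],o['force'],o['grip_width'])"
```

```text
the job is handed in; nothing more can be done
None
the job is handed in; nothing more can be done
```

The job is handed in after about 15.6 s of robot time. The plunger was pressed first, then the knob was fitted, and the arm ended still holding the knob pressed in.

- **Plunger:** I pressed it until the force rose from about 5 N to 34 N at the predicted stop height. It was up again in the later views.
- **Knob:** I chose the 52 mm knob, which measured about 50 mm; the two larger ones measured about 62 and 64 mm. I turned it to within about 0.02 rad of the shaft's flat. It slid on with no measurable force.
- **Final hold:** the spring took up at about 5 N. The tool ended at z = 0.0964 m, against 0.0967 m predicted for the stop. It was pushing with 15 N, well above the 7.2 N the spring needs.
- **Last checks:** the final picture shows the knob seated in the bezel, the plunger up and the cup in place. The jar's position in the top view had not moved. The deli tub was not checked at the end, but the arm never worked near it.
- **Disagreements:** a sideways force of about 4.6 N remained during the final press. The camera estimates differed from each other by 1 to 3 mm, and by up to about 6 mm for the first top-view fix on the shaft, which I did not use. Neither caused any trouble.

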